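# Empty the casting mould and shut it

### The job

Lift the aluminium casting out of the open mould on the cart and lay it lengthwise on the flat steel plate, same side up as it lay in the mould and with nothing hanging over the plate's edges; set it down rather than drop it. Then swing the mould's hinged upper half fully shut. Leave the vee block, the tin and the bottle where they stand.

Things in the scene. Friction and masses are not known exactly. Their poses are not given: they have to be found in the camera images.
- mould: Lower half of a hinged casting mould, dark steel, fixed: block 124 (x) x 192 (y) x 34 mm, origin at the centre of its underside, z up, hinge along its +x edge. The cavity (floor z = 14 mm, 20 mm deep) follows the casting with 2 mm to spare all round; a slot for the fingers, y = -16 to +28 mm and as deep as the cavity, runs right across the block in x.
- lid_hinge (a point): Middle of the hinge axis, in mould coordinates x = 67, y = 0, z = 34 mm; the axis runs along the mould's y; the mould's x points from the cavity to the hinge.
- mould_lid (a joint): Upper half of the mould on its hinge, rad: 0 fully shut on the lower half, 1.57 upright, up to 1.95 leaning back. Stiff hinge: it stays where it is left. The upper half is 124 mm deep, 192 mm long, 24 mm thick, 0.6 kg; shut, its top is 58 mm above the cart.
- lid_handle (a point): Middle of the round bar handle (about 10 mm thick, 100 mm long, parallel to the hinge), 35 mm out from the free edge of the upper half, 164 mm from the hinge axis. Mould shut: 46 mm above the cart at mould x = -97 mm. Mould open: the highest point.
- casting: Plain aluminium link casting, 0.25 kg, 156 mm long along its y: a boss 56 mm across at y = -52 mm and one 40 mm across at y = +56 mm, both bored and 30 mm high, joined by a rib 20 mm wide (x), 26 mm high. Flat underside with the origin, z up. It starts in the cavity, axes parallel to the mould's, underside 14 mm above the cart.
- casting_grip (a point): Top of the casting's rib where it can be gripped across (along the casting's x, 20 mm wide): y = +5 mm, z = 26 mm in casting coordinates, over the mould's finger slot.
- casting_big_end (a point): Outermost point of the big boss on the underside (casting y = -80 mm).
- casting_small_end (a point): Outermost point of the small boss on the underside (casting y = +76 mm).
- plate: Flat stained steel plate, 200 (x) x 105 (y) x 16 mm, lying fixed on the cart; origin at the centre of its underside, upper face at z = 16 mm.
- vee_block: Bystander: steel vee block 50 x 50 x 45 mm, origin at the centre of its underside.
- tin: Bystander: round metal tin 70 mm across, 37 mm high, origin at the centre of its underside.
- bottle: Bystander: dark blue bottle with black cap, 53 mm across, 92 mm high, origin at the centre of its underside.

How it is judged (in metres and radians):
On the way, in this order (a step that is already met when the one before it is completed fails the run):
1. the casting is lifted clear out of the cavity, its underside more than 20 mm above the lower half, with the mould still open (height (world z) of casting above 0.054 m and value of joint mould_lid above 1 rad), for 0.1 s.
2. the casting lies flat on the steel plate, let go, with the mould still open (x of casting_big_end in the frame of plate between -0.104 and 0.104 m and y of casting_big_end in the frame of plate between -0.028 and 0.028 m and x of casting_small_end in the frame of plate between -0.104 and 0.104 m and y of casting_small_end in the frame of plate between -0.036 and 0.036 m and z of casting in the frame of plate between 0.012 and 0.02 m and angle between casting's own z axis and vertical below 0.08 rad and linear speed of casting below 0.02 m/s and contact force between the fingers and casting below 0.2 N and value of joint mould_lid above 0.5 rad), for 0.2 s.
At the end, for the whole second after the job is handed in: The casting lies at rest, let go and flat (within 5 degrees), same side up as in the mould, on the steel plate, neither boss more than 4 mm over its edges; the upper mould half is shut to within 0.06 rad; vee block, tin and bottle within 30 mm of where they stood (x of casting_big_end in the frame of plate between -0.104 and 0.104 m and y of casting_big_end in the frame of plate between -0.028 and 0.028 m and x of casting_small_end in the frame of plate between -0.104 and 0.104 m and y of casting_small_end in the frame of plate between -0.036 and 0.036 m and z of casting in the frame of plate between 0.012 and 0.02 m and angle between casting's own z axis and vertical below 0.08 rad and linear speed of casting below 0.02 m/s and contact force between the fingers and casting below 0.2 N and value of joint mould_lid below 0.06 rad and velocity of joint mould_lid between -0.05 and 0.05 rad/s); the robot touches nothing.
It fails at once if the vee block, tin or bottle is moved by more than 30 mm (distance of any of vee_block, tin, bottle from where it was at the start of the episode above 0.03 m).
It fails at once if away from the mould, the casting is dropped: let go with its underside more than 25 mm above the plate (z of casting in the frame of plate above 0.041 m and horizontal distance between casting and mould above 0.12 m and contact force between anything else and casting below 0.05 N).
It also fails if it takes over 58 s, if anything falls off the work surface, if the arm or the gripper's body presses on something with over 40 N, if the wrist force passes 120 N, or if a joint passes its speed limit or range.

### The arm

A 7-joint arm with a two-finger parallel gripper is mounted at the origin on a cart in front of the work surface, level with it; the furniture and walls round the work are solid. World frame = base frame: x ahead of the robot, y to its left, z up, the work surface at z = 0. Lengths are in mm, angles in degrees, forces in N, time in s.
With the tool pointing down it reaches from about 400 to 875 mm from the base axis. Payload 4.4 kg.
Tool frame: the origin (TCP) lies between the finger pads; the fingertips stand 8 mm ahead of it and the grasp point (between the pads) lies 11 mm behind it; z points along the fingers, y is the line along which they close (so a half turn about z gives the same grasp; the last joint's range is limited). The gripper opens to 85 mm and grips with 20 to 120 N. Pads are 22 mm wide; open, the fingers measure 114 mm over their backs; the gripper's body (76 mm by 85 mm) begins 54 mm behind the grasp point. The pads swing forward as they close: fully open they stand 13 mm farther back than shut.
Start: joints at [-3.77, 36.005, 2.206, 86.941, -1.547, 57.084, -1.146], TCP at [650.014, 0.027, 239.313] pointing down, gripper open.
Joint ranges: [-175.42, 175.42], [-21.48, 121.26], [-71.46, 75.88], [10.55, 141.38], [-63.04, 243.04], [13.31, 113.54], [-168.57, 168.57]. Speed limits (degrees/s): [147.25, 147.25, 180, 180, 180, 180, 180].

### API

Orientations are given as a 3x3 rotation matrix whose columns are the frame's x, y, z axes.
In Python, from bench import read_state, vision, ticket gives the robot as it stands.
- The arm moves only by the shell command python3 -m handwheel 'ROWS' [FORCE]. ROWS is JSON, a list of rows, each an object with "delta_pos": the shift along the tool's x, y, z scaled (see below), a list of three; "roll": the turn about the tool's z scaled (see below); "claw": the finger opening in mm, from 0 to 85.4. In form: [{"delta_pos": [x, y, z], "roll": roll, "claw": claw}, ...]. A call has 1 to 10 rows; each row is the pose to reach, as a shift and turn from the pose commanded when the call began, along the tool's axes at that moment; what a row does not reach only later rows make up. The controller multiplies each number of a shift by 10 cm and each number of a turn by 90 degrees. A row lasts 1/12 s, in which the tool goes at most 41.7 mm and 7.16 degrees, less where a joint would pass 70% of its speed; a pose out of reach is approached as far as the arm can. A call with a number of a shift or a turn outside -1 to 1 is refused whole. A call with a gripper value outside its range is refused whole. The fingers move at their own pace and stop on an object; FORCE is the grip in N (left out, the last holds). Time passes only in rows, so rows that repeat a pose let the fingers close. It gives the time, the measured TCP pose, the force, the opening and the grip force at its end, in the units of the state.
- read_state(): the state, without advancing time (a new reading comes with each control period).
- vision.grab_frame(name): name is "scene" or "side" or "wrist"; returns the picture (400x640x3 uint8, red, green, blue); there is no depth.
- vision.camera_info(name): a dict with "fx", "fy", "cx", "cy" (pixels), "R" (3x3) and "t" (3): a world point X has camera coordinates R X + t; the wrist camera has in their place "tool_from_camera" (4x4, takes a point from camera to tool coordinates, whose origin is the TCP and whose axes are the flange's). Camera axes: x right, y down, z forward; pixel columns grow to the right and rows downward; lengths in mm; the calibration is good to about 2 mm. A picture is of the moment at which its call begins: read the wrist's pose just before it. camera_info takes no time and is no camera call.
- ticket.close_job(): hands the job in; it is judged then, once.
The state is a dict: "t": time; "qpos": joint angles; "dq": joint speeds; "tau": joint torques, N m; "eef_pos": TCP position; "eef_rot": TCP orientation; "force": force on the tool from outside, world axes, zero at the start; "wrist_torque": the same for the moment, N m; "grip_width": finger opening in mm; "gripper_force": force on a finger pad.
Only numpy, scipy, OpenCV 4.12 (cv2) and the standard library are available. Lean on these libraries where they do the work, as an engineer would, in place of code of your own. Each camera call takes 0.05 s, during which the arm holds its last target. There are 200 camera calls.

## Working session

There is one attempt and no reset: what is moved stays moved. The work goes in short steps, Python scripts to look and compute and a shell command to move; the robot and the scene stay as the last step left them, time stands still between calls to the robot, and variables do not carry over. Pictures are saved under pics/ and viewed, at most 13 in all, crops included, and the job is handed in when it is done.

```bash
mkdir -p pics
python3 - <<'E'
from bench import read_state, vision
import cv2,numpy as np
s=read_state();print(s['t'],s['eef_pos'],np.round(s['eef_rot'],3).tolist(),s['grip_width'])
for n in ['scene','side','wrist']:
    im=vision.grab_frame(n);cv2.imwrite(f'pics/{n}0.png',im[:,:,::-1])
    c=vision.camera_info(n);print(n,{k:np.round(v,4).tolist() for k,v in c.items()})
E
```

```text
0.0 [6.49382831e+02 4.78839124e-02 2.38400959e+02] [[0.0, 1.0, -0.002], [1.0, -0.0, -0.0], [-0.0, -0.002, -1.0]] 85.65573165759554
scene {'fx': 405.7622, 'fy': 405.7622, 'cx': 318.1684, 'cy': 194.7667, 'R': [[-0.792, -0.6104, -0.0063], [-0.4058, 0.5342, -0.7416], [0.4561, -0.5848, -0.6708]], 't': [416.8937, 312.3928, 653.7295]}
side {'fx': 380.8982, 'fy': 380.8982, 'cx': 316.8213, 'cy': 201.2539, 'R': [[0.9935, 0.1125, 0.0181], [0.0854, -0.6298, -0.7721], [-0.0755, 0.7686, -0.6353]], 't': [-586.1728, -43.8101, 1085.2173]}
wrist {'fx': 323.8918, 'fy': 323.8918, 'cx': 316.1559, 'cy': 195.0696, 'tool_from_camera': [[0.0001, -0.9563, -0.2924, 73.8677], [1.0, 0.0002, -0.0003, -1.4526], [0.0004, -0.2924, 0.9563, -133.4914], [0.0, 0.0, 0.0, 1.0]]}
```

View pics/scene0.png

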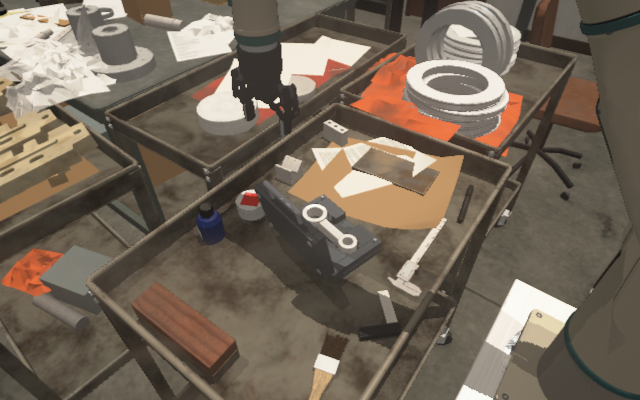

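View pics/wrist0.png

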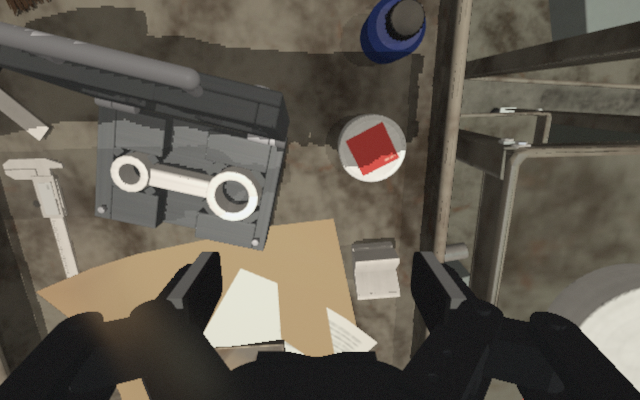

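View pics/side0.png

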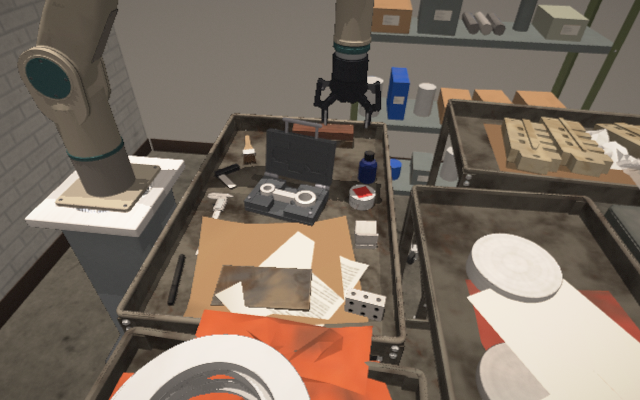

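The casting lies in the mould at wrist pixels (130,173) for the small boss and (232,196) for the big one. The hinge is on the far (+y) side. The tin is at (372,148), the bottle at (395,30) and the vee block at (376,270). The plate is at about (265,288) in the side view and (395,170) in the scene view.

```bash
cat > h.py <<'E'
import numpy as np,cv2
from bench import read_state,vision
def ray(n,uv,s=None):
    c=vision.camera_info(n);d=np.array([(uv[0]-c['cx'])/c['fx'],(uv[1]-c['cy'])/c['fy'],1.])
    if n=='wrist':
        T=np.array(c['tool_from_camera']);R=np.array(s['eef_rot']);p=np.array(s['eef_pos'])
        return R@T[:3,3]+p,R@T[:3,:3]@d
    R=np.array(c['R']);return -R.T@np.array(c['t']),R.T@d
def onz(n,uv,z,s=None):
    o,d=ray(n,uv,s);return o+d*(z-o[2])/d[2]
E
python3 - <<'E'
from h import *
s=read_state()
im=cv2.imread('pics/wrist0.png');g=im.min(2)
m=(g>140).astype(np.uint8);m[:140]=0;m[230:]=0;m[:,:100]=0;m[:,270:]=0
cs,hi=cv2.findContours(m,cv2.RETR_CCOMP,cv2.CHAIN_APPROX_NONE)
for c,h in zip(cs,hi[0]):
    if len(c)>20:
        e=cv2.fitEllipse(c);print('hole' if h[3]>=0 else 'outer',np.round(e[0],1),np.round(e[1],1),cv2.boundingRect(c),onz('wrist',e[0],44,s).round(1))
a=cv2.resize(cv2.imread('pics/side0.png')[215:330,190:390],None,fx=4,fy=4,interpolation=cv2.INTER_CUBIC)
b=cv2.resize(cv2.imread('pics/scene0.png')[135:205,330:460],None,fx=6,fy=6,interpolation=cv2.INTER_CUBIC)
cv2.imwrite('pics/a.png',a);cv2.imwrite('pics/b.png',b)
for u in [(372,148)]: print('tin',onz('wrist',u,37,s).round(0))
print('vee',onz('wrist',(376,270),45,s).round(0),'bottle',onz('wrist',(405,18),92,s).round(0))
E
```

```text
outer [193.3 187.6] [ 47.6 153.8] (110, 156, 148, 66) [518.4 -18.2  44. ]
hole [231.3 196. ] [31.9 35. ] (214, 180, 35, 33) [557.6 -27.5  44. ]
hole [128.9 173.6] [19.9 23.4] (118, 163, 23, 22) [453.1  -3.1  44. ]
outer [262.2 141.3] [ 3.5 18.1] (251, 140, 19, 5) [593.3  30.3  44. ]
tin [705.  22.  37.]
vee [ 716. -115.   45.] bottle [717. 132.  92.]
```

View pics/a.png

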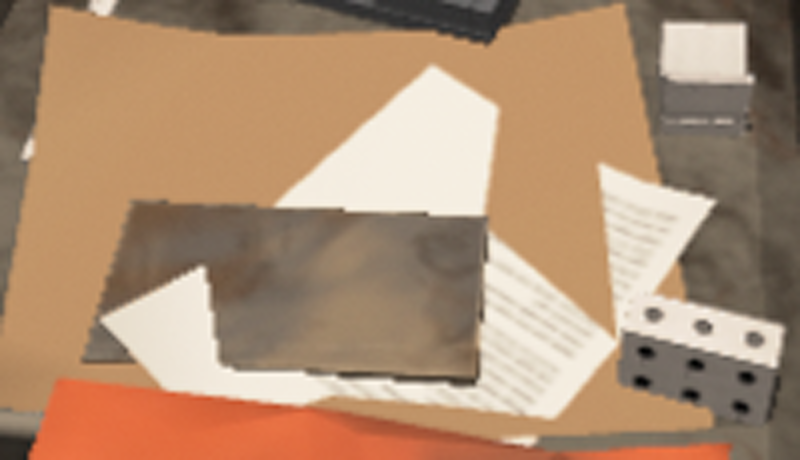

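View pics/b.png

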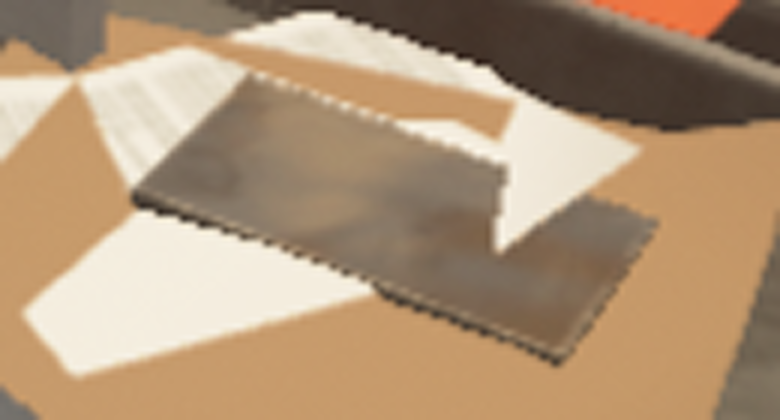

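The crops show the plate's four top corners clearly. In the side crop they are (132,201), (487,217), (479,377) and (82,360). In the scene crop they are (250,75), (137,193), (558,353) and (656,220). A sheet of paper overlaps one corner.

Run:
```python
from h import *
A=np.array([(132,201),(487,217),(479,377),(82,360)])/4+[190,215]
B=np.array([(656,220),(558,353),(137,193),(250,75)])/6+[330,135]
for n,P in(('side',A),('scene',B)):
    Q=np.array([onz(n,p-.4,16)[:2] for p in P])
    print(n,Q.round(0).tolist(),'c',Q.mean(0).round(1),cv2.minAreaRect(Q.astype(np.float32)))
# boss via scene, side for cross check
for n,(x0,y0,x1,y1) in (('scene',(295,198,365,255)),('side',(255,178,320,208))):
    im=cv2.imread(f'pics/{n}0.png');m=np.zeros(im.shape[:2],np.uint8);m[y0:y1,x0:x1]=(im.min(2)>140)[y0:y1,x0:x1]
    cs,hi=cv2.findContours(m,cv2.RETR_CCOMP,cv2.CHAIN_APPROX_NONE)
    for c,h in zip(cs,hi[0]):
        if len(c)>12:
            e=cv2.fitEllipse(c);print(n,h[3],np.round(e[0],1),np.round(e[1],1),onz(n,e[0],44).round(1))
b=np.array([557.6,-27.5]);q=np.array([453.1,-3.1]);d=b-q
print(np.linalg.norm(d),np.degrees(np.arctan2(d[1],d[0])),'grip',b+(q-b)*57/108)
```

```text
side [[408.0, -258.0], [605.0, -244.0], [614.0, -348.0], [415.0, -363.0]] c [ 510.7 -303.1] ((510.5963134765625, -302.8570251464844), (199.6009063720703, 104.66224670410156), 4.307588577270508)
scene [[413.0, -362.0], [407.0, -259.0], [601.0, -243.0], [608.0, -348.0]] c [ 507.4 -302.9] ((506.9060363769531, -302.5307922363281), (195.776123046875, 104.6998519897461), 4.2378458976745605)
scene -1 [327.9 224.1] [20.  67.1] [512.6 -16.8  44. ]
scene 0 [347.4 240.9] [ 8.4 11.2] [452.5  -2.7  44. ]
scene 0 [314.5 212.5] [11.5 16.8] [557.2 -27.4  44. ]
side -1 [291.4 193.3] [13.2 58.7] [524.  -19.3  44. ]
side 1 [304.7 196.4] [ 8.9 13.8] [560.4 -27.5  44. ]
side 1 [266.9 187.4] [5.2 8. ] [455.   -3.1  44. ]
107.31081026625417 -13.14268825398483 grip [502.44722222 -14.62222222]
```

```bash
python3 - <<'E'
from h import *
s=read_state();a=np.radians(166.86);Y=np.array([np.cos(a),np.sin(a),0]);X=np.array([Y[1],-Y[0],0]);O=np.array([507.3,-15.7,0])
for px in [(190,77)]:
    o,d=ray('wrist',px,s)
    for yy in(-50,):
        t=((O-o)@Y+yy)/(d@Y);p=o+t*d;mx=(p-O)@X;print(p.round(0),'mould x',mx.round(1),'z',p[2].round(1),'r',np.hypot(mx-67,p[2]-34), np.degrees(np.arctan2(p[2]-34,67-mx)))
E
python3 -m handwheel '[{"delta_pos":[-0.04,-0.3,0],"roll":-0.08,"claw":50},{"delta_pos":[-0.08,-0.6,0],"roll":-0.16,"claw":50},{"delta_pos":[-0.12,-0.9,0],"roll":-0.24,"claw":50},{"delta_pos":[-0.146,-1,0],"roll":-0.32,"claw":50},{"delta_pos":[-0.146,-1,0],"roll":-0.4,"claw":50},{"delta_pos":[-0.146,-1,0],"roll":-0.48,"claw":50},{"delta_pos":[-0.146,-1,0],"roll":-0.5,"claw":50},{"delta_pos":[-0.146,-1,0],"roll":-0.5,"claw":50}]' 40
```

```text
[582.  83. 192.] mould x 113.5 z 191.7 r 164.4090447442427 106.42615809467546
t: 0.82
eef_pos: [549.8, -14.8, 239.2]
eef_rot: [[-0.707, 0.707, -0.0], [0.707, 0.707, 0.0], [0.0, -0.0, -1.0]]
force: [-0.5, -0.2, -0.1]
grip_width: 49.9
gripper_force: 0.0
```

```bash
python3 -m handwheel '[{"delta_pos":[0.11,-0.11,0],"roll":-0.08,"claw":50},{"delta_pos":[0.22,-0.22,0.1],"roll":-0.16,"claw":50},{"delta_pos":[0.336,-0.333,0.3],"roll":-0.24,"claw":50},{"delta_pos":[0.336,-0.333,0.55],"roll":-0.32,"claw":50},{"delta_pos":[0.336,-0.333,0.8],"roll":-0.354,"claw":50},{"delta_pos":[0.336,-0.333,1],"roll":-0.354,"claw":50},{"delta_pos":[0.336,-0.333,1],"roll":-0.354,"claw":50},{"delta_pos":[0.336,-0.333,1],"roll":-0.354,"claw":50}]'
python3 - <<'E'
from h import *
s=read_state();im=vision.grab_frame('wrist')[:,:,::-1].copy();cv2.imwrite('pics/w1.png',im);print(s['eef_pos'],np.degrees(np.arctan2(s['eef_rot'][1][1],s['eef_rot'][0][1])))
g=im.min(2);m=(g>140).astype(np.uint8)
cs,hi=cv2.findContours(m,cv2.RETR_CCOMP,cv2.CHAIN_APPROX_NONE)
for c,h in zip(cs,hi[0]):
    if len(c)>40: e=cv2.fitEllipse(c);print(h[3],np.round(e[0],1),np.round(e[1],1),onz('wrist',e[0],44,s).round(1))
E
```

```text
t: 1.48
eef_pos: [502.1, -14.3, 138.7]
eef_rot: [[-0.974, 0.228, -0.002], [0.228, 0.974, -0.0], [0.002, -0.001, -1.0]]
force: [0.4, 0.6, 0.5]
grip_width: 50.1
gripper_force: 0.0
[502.09920367 -14.34967008 138.71592121] 76.79866458178161
-1 [436.3 386.1] [ 8.9 26. ] [694.2  50.   44. ]
-1 [172.4 389. ] [16.8 35.6] [ 643.7 -181.6   44. ]
-1 [ 38.2 309.8] [ 84.1 134.7] [ 539.7 -260.1   44. ]
-1 [ 75.1 287.3] [ 2.2 44.5] [ 527.  -221.1   44. ]
-1 [316. 270.] [61.4 68.7] [556.  -28.2  44. ]
8 [316.4 270. ] [39.9 45.4] [556.  -27.9  44. ]
-1 [118.9 276.3] [ 73.6 157. ] [ 525.7 -182.6   44. ]
-1 [311.7 178.5] [ 34. 129.] [482.7 -14.2  44. ]
-1 [108.3  10.4] [ 21.8 113.4] [ 347.8 -113.5   44. ]
```

View pics/w1.png

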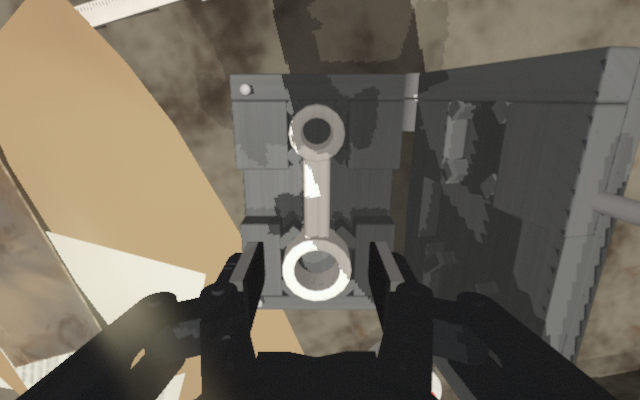

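The gripper is aligned: the casting axis runs along column 316, with the small boss at (316,131) and the big one at (316,270). The lid leans back on the right, so I can descend.

```bash
python3 -m handwheel '[{"delta_pos":[0,0,0.25],"roll":0,"claw":50},{"delta_pos":[0,0,0.5],"roll":0,"claw":50},{"delta_pos":[0,0,0.65],"roll":0,"claw":50},{"delta_pos":[0,0,0.8],"roll":0,"claw":50},{"delta_pos":[0,0,0.9],"roll":0,"claw":50},{"delta_pos":[0,0,0.95],"roll":0,"claw":50},{"delta_pos":[0,0,1],"roll":0,"claw":50},{"delta_pos":[0,0,1],"roll":0,"claw":50}]'
python3 -m handwheel '[{"delta_pos":[0,0,0.07],"roll":0,"claw":50},{"delta_pos":[0,0,0.13],"roll":0,"claw":50},{"delta_pos":[0,0,0.13],"roll":0,"claw":50}]'
```

```text
t: 2.2
eef_pos: [503.1, -14.3, 39.4]
eef_rot: [[-0.974, 0.227, 0.001], [0.227, 0.974, -0.0], [-0.001, 0.0, -1.0]]
force: [-0.3, -1.1, -0.6]
grip_width: 50.4
gripper_force: 0.0
t: 2.45
eef_pos: [502.4, -14.4, 25.7]
eef_rot: [[-0.974, 0.227, -0.001], [0.227, 0.974, -0.0], [0.001, -0.0, -1.0]]
force: [0.6, 0.1, 0.1]
grip_width: 50.0
gripper_force: 0.0
```

```bash
python3 -m handwheel '[{"delta_pos":[0,0,0],"roll":0,"claw":10},{"delta_pos":[0,0,0],"roll":0,"claw":10},{"delta_pos":[0,0,0],"roll":0,"claw":10},{"delta_pos":[0,0,0],"roll":0,"claw":10},{"delta_pos":[0,0,0],"roll":0,"claw":10},{"delta_pos":[0,0,0],"roll":0,"claw":10},{"delta_pos":[0,0,0],"roll":0,"claw":10},{"delta_pos":[0,0,0],"roll":0,"claw":10},{"delta_pos":[0,0,0],"roll":0,"claw":10}]' 60
python3 -m handwheel '[{"delta_pos":[0,0,-0.04],"roll":0,"claw":10},{"delta_pos":[0,0,-0.1],"roll":0,"claw":10},{"delta_pos":[0,0,-0.2],"roll":0,"claw":10},{"delta_pos":[0,0,-0.35],"roll":0,"claw":10},{"delta_pos":[0,0,-0.5],"roll":0,"claw":10},{"delta_pos":[0,0,-0.65],"roll":0,"claw":10},{"delta_pos":[0,0,-0.8],"roll":0,"claw":10},{"delta_pos":[0,0,-0.8],"roll":0,"claw":10},{"delta_pos":[0,0,-0.8],"roll":0,"claw":10},{"delta_pos":[0,0,-0.8],"roll":0,"claw":10}]'
```

```text
t: 3.2
eef_pos: [502.9, -14.4, 26.7]
eef_rot: [[-0.974, 0.227, 0.0], [0.227, 0.974, -0.0], [-0.0, -0.0, -1.0]]
force: [-1.7, -0.2, 6.6]
grip_width: 18.5
gripper_force: 59.7
t: 4.03
eef_pos: [502.3, -14.5, 106.0]
eef_rot: [[-0.974, 0.228, -0.001], [0.228, 0.974, -0.0], [0.001, -0.0, -1.0]]
force: [0.4, -0.7, -2.6]
grip_width: 18.4
gripper_force: 58.9
```

```bash
python3 -m handwheel '[{"delta_pos":[-0.035,-0.15,0],"roll":0,"claw":10},{"delta_pos":[-0.08,-0.35,0],"roll":0,"claw":10},{"delta_pos":[-0.14,-0.6,0],"roll":0,"claw":10},{"delta_pos":[-0.198,-0.85,0],"roll":0,"claw":10},{"delta_pos":[-0.233,-1,0],"roll":0,"claw":10}]'
python3 -m handwheel '[{"delta_pos":[-0.058,-0.25,0],"roll":0,"claw":10},{"delta_pos":[-0.116,-0.5,0],"roll":0,"claw":10},{"delta_pos":[-0.175,-0.75,0],"roll":0,"claw":10},{"delta_pos":[-0.233,-1,0],"roll":0,"claw":10}]'
python3 -m handwheel '[{"delta_pos":[-0.05,-0.22,0],"roll":-0.05,"claw":10},{"delta_pos":[-0.1,-0.44,0],"roll":-0.1,"claw":10},{"delta_pos":[-0.15,-0.64,0],"roll":-0.15,"claw":10},{"delta_pos":[-0.18,-0.76,0],"roll":-0.193,"claw":10},{"delta_pos":[-0.189,-0.816,0],"roll":-0.193,"claw":10},{"delta_pos":[-0.189,-0.816,0],"roll":-0.193,"claw":10},{"delta_pos":[-0.189,-0.816,0],"roll":-0.193,"claw":10},{"delta_pos":[-0.189,-0.816,0],"roll":-0.193,"claw":10},{"delta_pos":[-0.189,-0.816,0],"roll":-0.193,"claw":10}]'
python3 - <<'E'
from h import *
s=read_state();im=vision.grab_frame('side')[:,:,::-1]
cv2.imwrite('pics/p1.png',cv2.resize(im[170:330,170:390],None,fx=3.5,fy=3.5,interpolation=cv2.INTER_CUBIC));print(s['eef_pos'],np.degrees(np.arctan2(s['eef_rot'][1][1],s['eef_rot'][0][1])))
E
```

```text
t: 4.45
eef_pos: [501.4, -120.2, 105.0]
eef_rot: [[-0.973, 0.23, -0.003], [0.23, 0.973, -0.001], [0.002, -0.002, -1.0]]
force: [-0.0, -0.1, -3.0]
grip_width: 18.9
gripper_force: 58.9
t: 4.78
eef_pos: [501.6, -220.6, 105.0]
eef_rot: [[-0.974, 0.227, -0.002], [0.227, 0.974, 0.001], [0.003, 0.0, -1.0]]
force: [-0.1, -0.0, -2.9]
grip_width: 18.5
gripper_force: 59.0
t: 5.53
eef_pos: [502.8, -301.7, 106.2]
eef_rot: [[-0.997, -0.075, -0.0], [-0.075, 0.997, 0.001], [0.0, 0.001, -1.0]]
force: [-0.1, -0.8, -3.2]
grip_width: 18.5
gripper_force: 59.0
[ 502.75531176 -301.70127467  106.23646299] 94.32017405076549
```

View pics/p1.png

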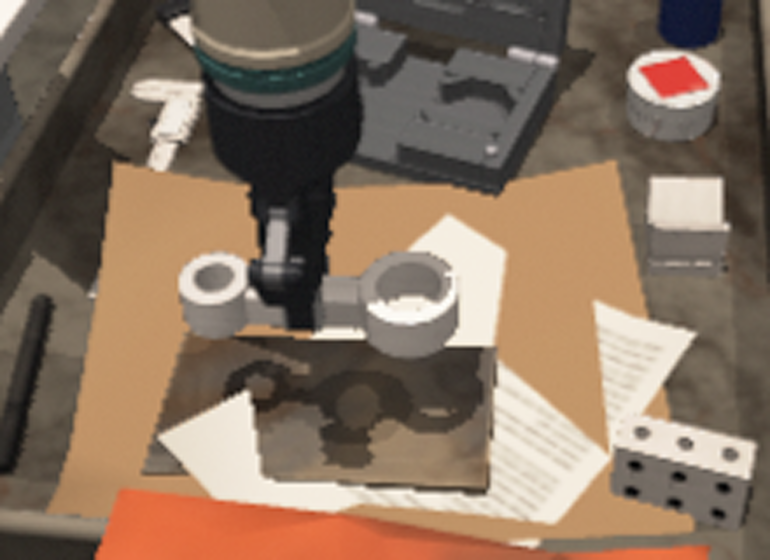

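The casting hangs level over the plate, with the small boss at (213,290) and the big one at (410,300), both centred lengthwise. I'll lower it gently.

```bash
python3 -m handwheel '[{"delta_pos":[0,-0.01,0.15],"roll":0,"claw":10},{"delta_pos":[0,-0.01,0.3],"roll":0,"claw":10},{"delta_pos":[0,-0.01,0.45],"roll":0,"claw":10},{"delta_pos":[0,-0.01,0.55],"roll":0,"claw":10},{"delta_pos":[0,-0.01,0.62],"roll":0,"claw":10},{"delta_pos":[0,-0.01,0.68],"roll":0,"claw":10},{"delta_pos":[0,-0.01,0.72],"roll":0,"claw":10},{"delta_pos":[0,-0.01,0.75],"roll":0,"claw":10},{"delta_pos":[0,-0.01,0.76],"roll":0,"claw":10},{"delta_pos":[0,-0.01,0.76],"roll":0,"claw":10}]'
python3 -m handwheel '[{"delta_pos":[0,0,0.005],"roll":0,"claw":10},{"delta_pos":[0,0,0.01],"roll":0,"claw":10},{"delta_pos":[0,0,0.015],"roll":0,"claw":10},{"delta_pos":[0,0,0.015],"roll":0,"claw":10}]'
```

```text
t: 6.42
eef_pos: [502.7, -304.5, 30.4]
eef_rot: [[-0.997, -0.074, 0.0], [-0.074, 0.997, -0.0], [-0.0, -0.0, -1.0]]
force: [-0.2, 0.2, -2.3]
grip_width: 18.6
gripper_force: 59.1
t: 6.75
eef_pos: [502.6, -304.5, 28.9]
eef_rot: [[-0.997, -0.074, 0.0], [-0.074, 0.997, -0.0], [-0.0, -0.0, -1.0]]
force: [0.0, 1.2, -3.6]
grip_width: 18.8
gripper_force: 59.1
```

Still no contact, so I'll lower slightly more, then open slowly.

```bash
python3 -m handwheel '[{"delta_pos":[0,0,0.007],"roll":0,"claw":10},{"delta_pos":[0,0,0.014],"roll":0,"claw":10},{"delta_pos":[0,0,0.014],"roll":0,"claw":10},{"delta_pos":[0,0,0.014],"roll":0,"claw":10}]'
```

```text
t: 7.08
eef_pos: [502.6, -304.6, 28.7]
eef_rot: [[-0.997, -0.074, 0.0], [-0.074, 0.997, -0.001], [-0.0, -0.001, -1.0]]
force: [-2.3, 0.9, 7.6]
grip_width: 18.8
gripper_force: 60.4
```

```bash
python3 -m handwheel '[{"delta_pos":[0,0,0],"roll":0,"claw":30},{"delta_pos":[0,0,0],"roll":0,"claw":40},{"delta_pos":[0,0,0],"roll":0,"claw":46},{"delta_pos":[0,0,0],"roll":0,"claw":46},{"delta_pos":[0,0,0],"roll":0,"claw":46},{"delta_pos":[0,0,0],"roll":0,"claw":46},{"delta_pos":[0,0,0],"roll":0,"claw":46},{"delta_pos":[0,0,0],"roll":0,"claw":46}]'
python3 -m handwheel '[{"delta_pos":[0,0,-0.1],"roll":0,"claw":46},{"delta_pos":[0,0,-0.3],"roll":0,"claw":46},{"delta_pos":[0,0,-0.6],"roll":0,"claw":46},{"delta_pos":[0,0,-0.9],"roll":0,"claw":46},{"delta_pos":[0,0,-1],"roll":0,"claw":46}]'
python3 -m handwheel '[{"delta_pos":[0,0,-0.3],"roll":0,"claw":26},{"delta_pos":[0,0,-0.6],"roll":0,"claw":26},{"delta_pos":[0,0,-0.9],"roll":0,"claw":26},{"delta_pos":[0,0,-1],"roll":0,"claw":26},{"delta_pos":[0,0,-1],"roll":0,"claw":26},{"delta_pos":[0,0,-1],"roll":0,"claw":26}]'
python3 - <<'E'
from h import *
s=read_state();im=vision.grab_frame('wrist')[:,:,::-1];cv2.imwrite('pics/w2.png',im);print(s['eef_pos'])
im=vision.grab_frame('scene')[:,:,::-1];cv2.imwrite('pics/s2.png',im)
E
```

```text
t: 7.75
eef_pos: [502.5, -304.4, 27.3]
eef_rot: [[-0.997, -0.074, -0.0], [-0.074, 0.997, 0.0], [0.0, 0.0, -1.0]]
force: [-0.2, -0.9, 0.3]
grip_width: 46.2
gripper_force: 0.0
t: 8.17
eef_pos: [504.8, -305.2, 132.0]
eef_rot: [[-0.997, -0.074, 0.006], [-0.074, 0.997, -0.003], [-0.006, -0.003, -1.0]]
force: [-0.1, -0.3, -0.4]
grip_width: 45.9
gripper_force: 0.0
t: 8.67
eef_pos: [502.2, -304.6, 227.4]
eef_rot: [[-0.997, -0.074, -0.0], [-0.074, 0.997, -0.0], [0.0, -0.0, -1.0]]
force: [-0.1, -0.9, -0.2]
grip_width: 25.9
gripper_force: 0.0
[ 502.1881469  -304.55208304  227.40440898]
```

View pics/w2.png

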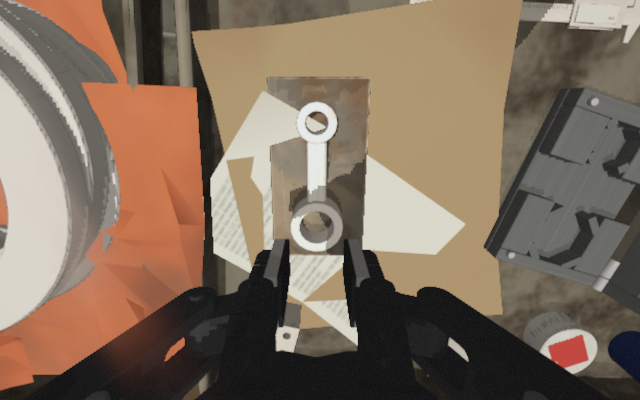

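The casting lies centred on the plate: its axis is on column 316, the plate spans columns 268–369 and rows 77–253, and the casting spans rows 102–252. Next is the lid handle.

```bash
python3 -m handwheel '[{"delta_pos":[0,0.1,-0.1],"roll":0.05,"claw":32},{"delta_pos":[0,0.3,-0.2],"roll":0.1,"claw":32},{"delta_pos":[0,0.55,-0.3],"roll":0.15,"claw":32},{"delta_pos":[0,0.8,-0.3],"roll":0.193,"claw":32},{"delta_pos":[0,1,-0.3],"roll":0.193,"claw":32},{"delta_pos":[0,1,-0.3],"roll":0.193,"claw":32},{"delta_pos":[0,1,-0.3],"roll":0.193,"claw":32}]'
python3 -m handwheel '[{"delta_pos":[0,0.2,0],"roll":0,"claw":32},{"delta_pos":[0,0.5,0],"roll":0,"claw":32},{"delta_pos":[0,0.8,0],"roll":0,"claw":32},{"delta_pos":[0,1,0],"roll":0,"claw":32},{"delta_pos":[0,1,0],"roll":0,"claw":32},{"delta_pos":[0,1,0],"roll":0,"claw":32},{"delta_pos":[0,1,0],"roll":0,"claw":32}]'
python3 - <<'E'
from h import *
s=read_state();R=np.array(s['eef_rot']);print(s['eef_pos'],R[:,1],(R.T@(np.array([533.1,94.8,192])-s['eef_pos'])).round(1))
E
```

```text
t: 9.35
eef_pos: [494.5, -203.4, 256.2]
eef_rot: [[-0.974, 0.224, -0.003], [0.224, 0.974, 0.001], [0.003, 0.0, -1.0]]
force: [-0.8, -1.3, -1.1]
grip_width: 32.0
gripper_force: 0.0
t: 9.93
eef_pos: [517.4, -109.2, 256.5]
eef_rot: [[-0.973, 0.229, -0.002], [0.229, 0.973, -0.001], [0.002, -0.001, -1.0]]
force: [-0.1, 0.3, 0.9]
grip_width: 31.8
gripper_force: 0.0
[ 517.44122764 -109.19429042  256.4890596 ] [ 0.22917952  0.97338352 -0.0011306 ] [ 31.4 202.2  64.3]
```

```bash
python3 -m handwheel '[{"delta_pos":[0.1,0.25,0],"roll":0,"claw":32},{"delta_pos":[0.2,0.6,0],"roll":0,"claw":32},{"delta_pos":[0.31,1,0],"roll":0,"claw":32}]'
python3 -m handwheel '[{"delta_pos":[0,0.3,0],"roll":0,"claw":32},{"delta_pos":[0,0.6,0],"roll":0,"claw":32},{"delta_pos":[0,0.85,0],"roll":0,"claw":32},{"delta_pos":[0,1.0,0],"roll":0,"claw":32},{"delta_pos":[0,1.0,0],"roll":0,"claw":32},{"delta_pos":[0,1.0,0],"roll":0,"claw":32},{"delta_pos":[0,1.0,0],"roll":0,"claw":32}]'
python3 - <<'E'
from h import *
s=read_state();R=np.array(s['eef_rot']);print(s['eef_pos'],(R.T@(np.array([533.1,94.8,192])-s['eef_pos'])).round(1))
im=vision.grab_frame('wrist')[:,:,::-1];cv2.imwrite('pics/w3.png',im)
E
```

```text
t: 10.18
eef_pos: [510.3, -6.3, 256.7]
eef_rot: [[-0.972, 0.236, -0.001], [0.236, 0.972, -0.002], [0.001, -0.002, -1.0]]
force: [0.1, 1.4, -1.6]
grip_width: 31.7
gripper_force: 0.0
t: 10.77
eef_pos: [533.2, 91.7, 256.9]
eef_rot: [[-0.973, 0.23, -0.001], [0.23, 0.973, -0.002], [0.001, -0.002, -1.0]]
force: [0.2, 0.0, 0.0]
grip_width: 31.8
gripper_force: 0.0
[533.15971711  91.70869783 256.87887055] [ 0.7  3.1 64.9]
```

View pics/w3.png

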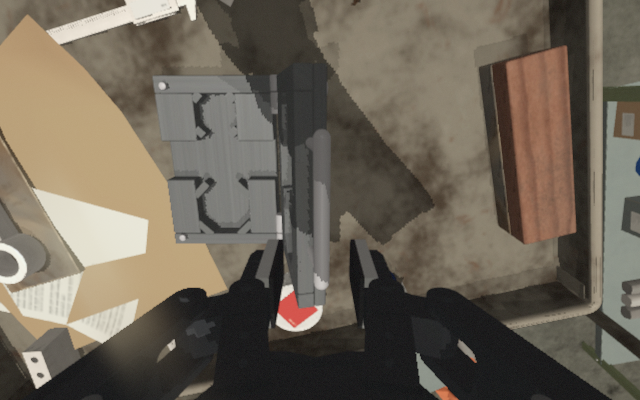

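The bar is at column 321, between the fingers, over rows 130–290. I'll descend, narrow the cage and draw the handle along its arc.

```bash
python3 -m handwheel '[{"delta_pos":[0,0.03,0.2],"roll":0,"claw":32},{"delta_pos":[0,0.03,0.4],"roll":0,"claw":32},{"delta_pos":[0,0.03,0.55],"roll":0,"claw":32},{"delta_pos":[0,0.03,0.65],"roll":0,"claw":32},{"delta_pos":[0,0.03,0.65],"roll":0,"claw":32},{"delta_pos":[0,0.03,0.65],"roll":0,"claw":20},{"delta_pos":[0,0.03,0.65],"roll":0,"claw":20},{"delta_pos":[0,0.03,0.65],"roll":0,"claw":20},{"delta_pos":[0,0.03,0.65],"roll":0,"claw":20}]' 20
python3 -m handwheel '[{"delta_pos":[0,-0.08,-0.02],"roll":0,"claw":20},{"delta_pos":[0,-0.16,-0.04],"roll":0,"claw":20},{"delta_pos":[0,-0.26,-0.05],"roll":0,"claw":20},{"delta_pos":[0,-0.36,-0.06],"roll":0,"claw":20},{"delta_pos":[0,-0.47,-0.06],"roll":0,"claw":20},{"delta_pos":[0,-0.58,-0.06],"roll":0,"claw":20},{"delta_pos":[0,-0.68,-0.05],"roll":0,"claw":20},{"delta_pos":[0,-0.78,-0.03],"roll":0,"claw":20},{"delta_pos":[0,-0.89,-0.01],"roll":0,"claw":20},{"delta_pos":[0,-0.94,0],"roll":0,"claw":20}]'
```

```text
t: 11.57
eef_pos: [534.4, 97.4, 193.3]
eef_rot: [[-0.974, 0.228, 0.002], [0.228, 0.974, 0.0], [-0.002, 0.001, -1.0]]
force: [-0.4, 1.0, -1.2]
grip_width: 20.2
gripper_force: 0.0
t: 12.4
eef_pos: [512.0, 3.2, 191.9]
eef_rot: [[-0.973, 0.229, -0.001], [0.229, 0.973, -0.001], [0.0, -0.002, -1.0]]
force: [2.0, 2.6, 2.4]
grip_width: 20.1
gripper_force: 1.3
```

```bash
python3 -m handwheel '[{"delta_pos":[0,-0.09,0.03],"roll":0,"claw":20},{"delta_pos":[0,-0.18,0.06],"roll":0,"claw":20},{"delta_pos":[0,-0.27,0.1],"roll":0,"claw":20},{"delta_pos":[0,-0.36,0.14],"roll":0,"claw":20},{"delta_pos":[0,-0.44,0.19],"roll":0,"claw":20},{"delta_pos":[0,-0.52,0.24],"roll":0,"claw":20},{"delta_pos":[0,-0.6,0.3],"roll":0,"claw":20},{"delta_pos":[0,-0.67,0.36],"roll":0,"claw":20},{"delta_pos":[0,-0.74,0.42],"roll":0,"claw":20},{"delta_pos":[0,-0.74,0.42],"roll":0,"claw":20}]'
python3 - <<'E'
from h import *
s=read_state();print(s['eef_pos'])
im=vision.grab_frame('side')[:,:,::-1];cv2.imwrite('pics/s4.png',cv2.resize(im[60:240,190:420],None,fx=3.3,fy=3.3))
E
```

```text
t: 13.23
eef_pos: [494.4, -68.0, 148.9]
eef_rot: [[-0.973, 0.229, -0.003], [0.229, 0.973, -0.0], [0.003, -0.001, -1.0]]
force: [-1.3, 1.0, -0.2]
grip_width: 19.7
gripper_force: 0.0
[494.41068377 -67.95538303 148.85107606]
```

View pics/s4.png

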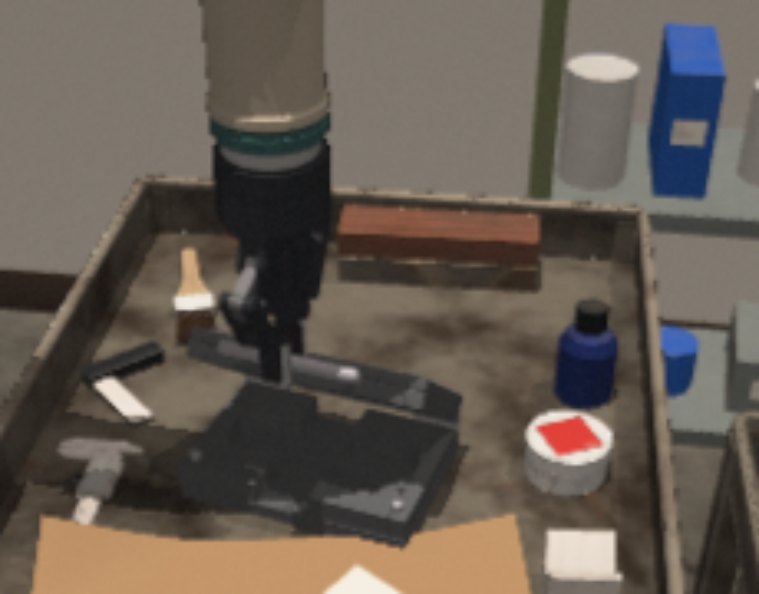

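The lid is about 45° shut, following the caged bar. I'll lift clear, close the fingers and press the bar down from above.

```bash
python3 -m handwheel '[{"delta_pos":[0,0,-0.15],"roll":0,"claw":20},{"delta_pos":[0,0,-0.3],"roll":0,"claw":20},{"delta_pos":[0,0.03,-0.4],"roll":0,"claw":0},{"delta_pos":[0,0.03,-0.4],"roll":0,"claw":0},{"delta_pos":[0,0.03,-0.4],"roll":0,"claw":0},{"delta_pos":[0,0.03,-0.4],"roll":0,"claw":0},{"delta_pos":[0,0.03,-0.4],"roll":0,"claw":0}]'
python3 -m handwheel '[{"delta_pos":[0,0,0.12],"roll":0,"claw":0},{"delta_pos":[0,0,0.24],"roll":0,"claw":0},{"delta_pos":[0,-0.06,0.32],"roll":0,"claw":0},{"delta_pos":[0,-0.12,0.4],"roll":0,"claw":0},{"delta_pos":[0,-0.17,0.48],"roll":0,"claw":0},{"delta_pos":[0,-0.22,0.56],"roll":0,"claw":0},{"delta_pos":[0,-0.27,0.64],"roll":0,"claw":0},{"delta_pos":[0,-0.31,0.73],"roll":0,"claw":0},{"delta_pos":[0,-0.35,0.82],"roll":0,"claw":0},{"delta_pos":[0,-0.385,0.91],"roll":0,"claw":0}]'
```

```text
t: 13.87
eef_pos: [495.7, -63.4, 189.7]
eef_rot: [[-0.974, 0.227, -0.001], [0.227, 0.974, -0.0], [0.001, -0.0, -1.0]]
force: [0.7, 0.8, -1.0]
grip_width: 0.1
gripper_force: 0.0
t: 14.7
eef_pos: [487.7, -101.1, 98.5]
eef_rot: [[-0.974, 0.228, 0.0], [0.228, 0.974, 0.0], [-0.0, 0.001, -1.0]]
force: [0.3, -1.7, 1.2]
grip_width: -0.2
gripper_force: 1.0
```

```bash
python3 -m handwheel '[{"delta_pos":[0,-0.02,0.08],"roll":0,"claw":0},{"delta_pos":[0,-0.04,0.16],"roll":0,"claw":0},{"delta_pos":[0,-0.05,0.24],"roll":0,"claw":0},{"delta_pos":[0,-0.06,0.3],"roll":0,"claw":0},{"delta_pos":[0,-0.07,0.35],"roll":0,"claw":0},{"delta_pos":[0,-0.07,0.38],"roll":0,"claw":0},{"delta_pos":[0,-0.07,0.4],"roll":0,"claw":0},{"delta_pos":[0,-0.07,0.4],"roll":0,"claw":0}]'
python3 - <<'E'
from h import *
im=vision.grab_frame('side')[:,:,::-1];cv2.imwrite('pics/s5.png',cv2.resize(im[60:240,190:420],None,fx=3.3,fy=3.3))
E
```

```text
t: 15.37
eef_pos: [485.9, -107.3, 59.5]
eef_rot: [[-0.974, 0.227, -0.0], [0.227, 0.974, -0.0], [0.0, -0.0, -1.0]]
force: [-1.7, -1.1, 1.6]
grip_width: -0.1
gripper_force: 0.6
```

View pics/s5.png

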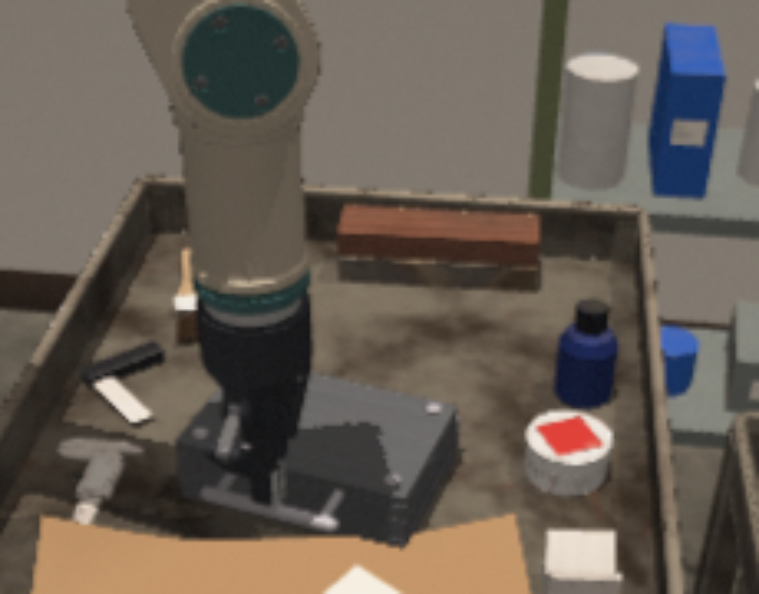

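The lid is nearly shut, with the bar at about (270,508). I'll press a little further until the force shows it has seated.

```bash
python3 -m handwheel '[{"delta_pos":[0,0,0.02],"roll":0,"claw":0},{"delta_pos":[0,0,0.04],"roll":0,"claw":0},{"delta_pos":[0,0,0.04],"roll":0,"claw":0},{"delta_pos":[0,0,0.04],"roll":0,"claw":0}]'
```

```text
t: 15.75
eef_pos: [486.0, -107.5, 58.8]
eef_rot: [[-0.974, 0.227, 0.001], [0.227, 0.974, -0.002], [-0.002, -0.002, -1.0]]
force: [-7.6, 1.6, 37.6]
grip_width: -0.3
gripper_force: 19.3
```

Firm stop: 38 N at a bar-top height of about 51 mm, which matches the shut position. I'll retreat upward and check.

```bash
python3 -m handwheel '[{"delta_pos":[0,0,-0.1],"roll":0,"claw":0},{"delta_pos":[0,0,-0.35],"roll":0,"claw":0},{"delta_pos":[0,0,-0.7],"roll":0,"claw":0},{"delta_pos":[0,0,-1],"roll":0,"claw":0},{"delta_pos":[0,0,-1],"roll":0,"claw":0},{"delta_pos":[0,0,-1],"roll":0,"claw":0},{"delta_pos":[0,0,-1],"roll":0,"claw":0}]'
python3 - <<'E'
from h import *
print(read_state()['eef_pos'],np.abs(read_state()['dq']).max())
im=vision.grab_frame('side')[:,:,::-1];cv2.imwrite('pics/s6.png',cv2.resize(im[100:330,180:410],None,fx=2.6,fy=2.6))
E
```

```text
t: 16.33
eef_pos: [485.7, -107.6, 155.2]
eef_rot: [[-0.974, 0.227, -0.0], [0.227, 0.974, -0.0], [0.0, -0.0, -1.0]]
force: [-0.9, -0.5, -0.1]
grip_width: 0.0
gripper_force: 0.0
[ 485.67862536 -107.62393644  155.24389928] 1.3476679813275345
```

View pics/s6.png

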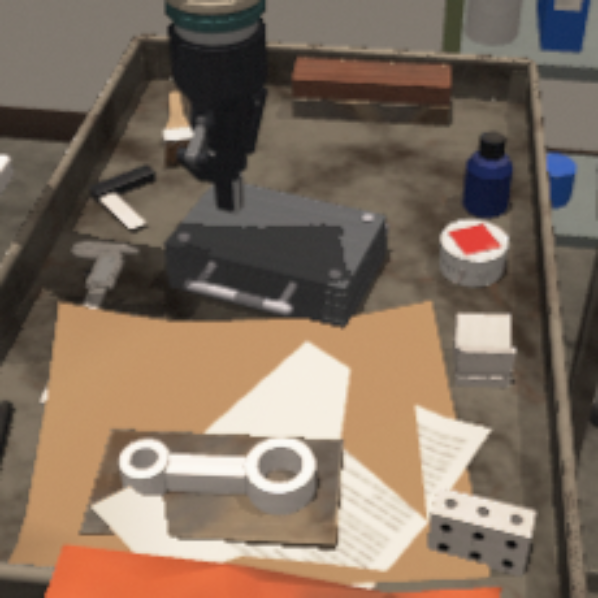

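The lid is shut, the casting is on the plate and the bystanders are in place. I'll run a quick numeric check from this picture and hand in if it passes.

Run:
```python
from h import *
from bench import ticket
a=np.radians(4.27);P=np.array([509,-303]);R=np.array([[np.cos(a),np.sin(a)],[-np.sin(a),np.cos(a)]])
ok=True
for px in [(280,461),(144,459)]:
    q=R@(onz('side',np.array(px)/2.6+[180,100],46)[:2]-P);print(q.round(1));ok&=abs(q[1])<15 and abs(q[0])<75
if ok: print(ticket.close_job())
```

```text
[53.8  0.7]
[-53.7  -3. ]
the job is handed in; nothing more can be done
None
```

The casting lies flat and let go on the steel plate, both bosses within 3 mm of its centreline; the mould is pressed shut, the bystanders look unmoved, and I handed the job in at about 16 s of the 58 s limit (no verdict came back).

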